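# Reverse the ratchet and loosen the filter cover bolt

### The job

The ratchet standing on the cover bolt of the steel filter housing is still set to tighten. Flip its thumb lever fully over to the loosening side, then swing the ratchet's handle anticlockwise (seen from above) until the bolt has turned loose by at least an eighth of a turn, and let go, with the lever left on the loosening side.

Things in the scene. Friction and masses are not known exactly. Their poses are not given: they have to be found in the camera images.
- ratchet_head (a point): Steel ratchet fitted on a bolt of the round filter housing (not the loose one on the bench); it only turns about the upright bolt axis. Point: on that axis, on top of the 54 mm round head, 150 mm above bench. x points from handle to head, z up. Grip: 28 mm thick, 102-210 mm from here along -x, centre 137 mm above bench; push it sideways, about 4 N. Only things under 40 mm tall lie below it.
- lever_tab (a point): Centre (163 mm above the bench) of the upright thumb tab of the direction lever on top of the ratchet: 14 mm long, 8 mm thick, 152 to 174 mm above the bench. It stands 35 mm from its upright pivot, which lies 24 mm from the bolt axis towards the handle; a flat arm (top 156 mm above the bench) joins them. x points from tab to pivot.
- lever (a joint): Lever angle (rad). +0.6: tighten (start), tab 20 mm off the handle's middle line to -y of ratchet_head (right, seen with the handle pointing at you). -0.6: loosen, tab 20 mm to +y (left). Stops at both; stays where left; 1 N moves the tab. Set to tighten, the handle free-wheels anticlockwise; if swung so, bring it back to its start angle before flipping, or it will not catch.
- bolt (a joint): Turn (rad) of the bolt under the ratchet, anticlockwise from above: 0 tight (start), an eighth of a turn is 0.785, stops at 1.3. With the lever at loosen, an anticlockwise swing of the handle turns it after about 10 degrees of slack (more if the handle was pushed back clockwise, which free-wheels). Handle and bolt stay where left.

How it is judged:
On the way, in this order (a step that is already met when the one before it is completed fails the run):
1. the lever is flipped to the loosening side while the bolt is still tight (value of joint lever below -0.4 rad and value of joint bolt below 0.1 rad), for 0.2 s.
2. the bolt is turned loose by an eighth of a turn (value of joint bolt above 0.7 rad), for 0.2 s.
At the end, for the whole second after the job is handed in: The bolt stands at least an eighth of a turn (0.785 rad; 0.70 is accepted) anticlockwise from tight and at rest, and the direction lever is on the loosening side (joint lever below -0.4 rad) (value of joint bolt above 0.7 rad and value of joint lever below -0.4 rad and velocity of joint bolt below 0.1 rad/s); the robot touches nothing.
It also fails if it takes over 43 s, if anything falls off the work surface, if the arm or the gripper's body presses on something with over 40 N, if the wrist force passes 120 N, or if a joint passes its speed limit or range.

### The arm

A 6-joint arm with a two-finger parallel gripper is mounted at the origin on the work surface. World frame = base frame: x ahead of the robot, y to its left, z up, the work surface at z = 0. Lengths are in m, angles in rad, forces in N, time in s.
With the tool pointing down it reaches from about 0.325 to 0.9 m from the base axis. Payload 6.1 kg.
Tool frame: the origin (TCP) lies at the centre of the arm's flange, where the gripper is bolted on; the fingertips stand 182 mm ahead of it and the grasp point (between the pads) lies 164 mm ahead of it; z points along the fingers, y is the line along which they close (so a half turn about z gives the same grasp; the last joint's range is limited). The gripper opens to 87 mm and grips with 3 to 60 N. Pads are 19 mm wide; open, the fingers measure 117 mm over their backs; the gripper's body (75 mm by 190 mm) begins 51 mm behind the grasp point.
Start: joints at [-1.331, 0.22, 1.526, -0, 1.395, -0.126], TCP at [0.224, -0.584, 0.405] pointing down, gripper open.
Joint ranges: [-2.98, 2.98], [-0.91, 2.08], [0.09, 2.57], [-1.24, 4.39], [0.2, 2.65], [-2.68, 2.68]. Speed limits (rad/s): [2.57, 2.57, 3.01, 3.14, 3.14, 3.14].

### API

Orientations are given as [roll, pitch, yaw] about the fixed x, y, z axes, in that order (R = Rz(yaw) Ry(pitch) Rx(roll)).
In Python, from cell import manip gives the robot as it stands.
- The arm moves only by the tool carry_out, never from a script. Its argument "increments" is a list of rows, each an object of numbers: "x", "y", "z": the shift along the world's x, y, z scaled (see below); "turn": the turn about the world's z scaled (see below); "gripper": the closure, from -1 (fully open) to 1 (shut). In form: [{"x": .., "y": .., "z": .., "turn": .., "gripper": ..}, ...]. A call has 1 to 12 rows; each row shifts and turns the commanded pose from where the row before left it; what a row does not reach is not made up. The controller multiplies each number of a shift by 30 mm and each number of a turn by 6 degrees. A row lasts 1/12 s, in which the tool goes at most 41.7 mm and 7.16 degrees, less where a joint would pass 70% of its speed; a pose out of reach is approached as far as the arm can. A call with a number of a shift or a turn outside -1 to 1 is refused whole. A call with a gripper value outside its range is refused whole. The fingers move at their own pace and stop on an object; "squeeze" is the grip in N (left out, the last holds). Time passes only in rows, so rows that do not move let the fingers close. It gives the time, the measured TCP pose, the force, the opening and the grip force at its end, in the units of the state.
- manip.sense(): the state, without advancing time (a new reading comes with each control period).
- manip.snapshot(name): name is "side" or "top" or "wrist"; returns a dict with "image" (420x560x3 uint8, red, green, blue), "range_z" (420x560 float32, m along the optical axis (not along the pixel's ray), 0 where there is no reading), "vertical_fov" (degrees; the focal length in pixels is half the picture's height over the tangent of half this angle, whatever the lens; pixels are square), "cx", "cy" (the principal point, pixels), "position" and "orientation" of the camera in the world. Camera axes: x right, y down, z forward; pixel columns grow to the right and rows downward; lengths in m; the calibration is good to about 2 mm. A picture is of the moment at which its call begins.
- manip.close_job(): hands the job in; it is judged then, once.
The state is a dict: "time_s": time; "joint_pos": joint angles; "qvel": joint speeds; "effort": joint torques, N m; "position": TCP position; "tcp_rot": TCP orientation; "force": force on the tool from outside, world axes, zero at the start; "ft_torque": the same for the moment, N m; "opening": finger opening in m; "finger_force": force on a finger pad.
Only numpy, scipy, OpenCV 4.12 (cv2) and the standard library are available. Lean on these libraries where they do the work, as an engineer would, in place of code of your own. Each camera call takes 0.05 s, during which the arm holds its last target. There are 200 camera calls.

## Working session

There is one attempt and no reset: what is moved stays moved. The work goes in short steps, Python scripts to look and compute and a tool call to move; the robot and the scene stay as the last step left them, time stands still between calls to the robot, and variables do not carry over. Pictures are saved under pics/ and viewed, at most 10 in all, crops included, and the job is handed in when it is done.

Besides the shell and the picture viewer there is one more tool, called by a JSON object that holds its "op" and its "data", one argument or row to a line. carry_out: Moves the arm, as the interface text tells. Shifts and turns lie within -1 to 1; 1 stands for 30 mm of shift or 6 degrees of turn. Its arguments: {"type":"object","properties":{"increments":{"type":"array"},"squeeze":{"type":"number"}},"required":["increments"]}

```bash
mkdir -p pics
cat > h.py <<'E'
import numpy as np, cv2
from cell import manip
def snap(n,f):
    s=manip.snapshot(n); cv2.imwrite(f'pics/{f}.png',s['image'][:,:,::-1]); np.savez(f'pics/{f}.npz',**{k:v for k,v in s.items()}); return s
def R(o):
    o=np.array(o,float)
    if o.shape==(3,3): return o
    from scipy.spatial.transform import Rotation as Q
    return Q.from_euler('xyz',o).as_matrix() if o.size==3 else Q.from_quat(o).as_matrix()
def cloud(s):
    z=s['range_z']; h,w=z.shape; f=h/2/np.tan(np.radians(float(s['vertical_fov']))/2)
    u,v=np.meshgrid(np.arange(w),np.arange(h))
    p=np.stack([(u-s['cx'])/f*z,(v-s['cy'])/f*z,z],-1)
    P=p@R(s['orientation']).T+np.array(s['position']); P[z==0]=np.nan; return P
E
python3 - <<'E'
from h import *
for n in('top','side'):
    s=snap(n,n+'1'); print(n,s['position'],s['orientation'],s['vertical_fov'],np.shape(s['orientation']))
E
```

```text
top [0.56602366 0.01451801 0.80852932] [-3.05240324  0.00835216 -1.5472095 ] 42.08716489740516 (3,)
side [0.39038794 0.4529058  0.62466812] [-2.3244113   0.01683113 -2.68582836] 55.16251814317582 (3,)
```

View pics/top1.png

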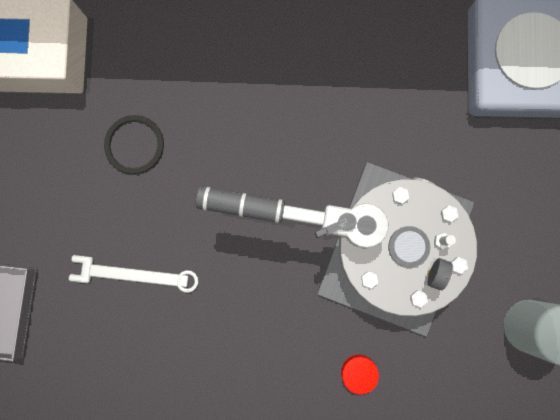

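View pics/side1.png

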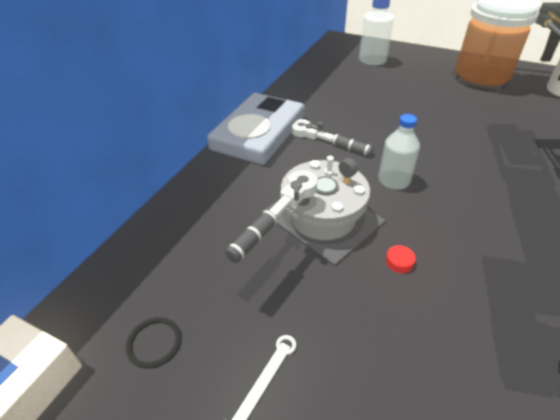

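The top view shows the ratchet head at about (367,225), the handle running to (200,198), and the tab near (321,233). Next I'll measure these from an enlarged crop.

Run:
```python
from h import *
s=dict(np.load('pics/top1.npz')); P=cloud(s)
im=s['image'][180:270,290:410,::-1]; cv2.imwrite('pics/crop1.png',cv2.resize(im,None,fx=6,fy=6,interpolation=cv2.INTER_CUBIC))
for u,v in[(367,225),(321,233),(347,221),(203,198),(240,204),(279,210),(300,215),(262,208),(408,245),(445,240),(440,273)]: print(u,v,P[v,u].round(4))
m=(P[...,2]>.157)&(P[...,2]<.19); ys,xs=np.nonzero(m); 
sel=(xs<400)&(xs>300); print(np.c_[xs,ys,(P[ys,xs]*1000).round()][sel][::6])
```

```text
367 225 [ 0.6097 -0.0811  0.1498]
321 233 [ 0.5977 -0.0244  0.1721]
347 221 [ 0.6136 -0.0563  0.1556]
203 198 [0.6379 0.1182 0.1504]
240 204 [0.6317 0.0731 0.1498]
279 210 [0.6254 0.0256 0.1499]
300 215 [ 6.203e-01 -1.000e-04  1.452e-01]
262 208 [0.6274 0.0462 0.1505]
408 245 [ 0.5885 -0.1427  0.0946]
445 240 [ 0.5948 -0.1815  0.127 ]
440 273 [ 0.5541 -0.1696  0.147 ]
[[341. 218. 617. -49. 157.]
 [323. 228. 604. -27. 170.]
 [321. 229. 602. -24. 172.]
 [328. 229. 603. -33. 158.]
 [323. 230. 601. -26. 174.]
 [318. 231. 600. -21. 175.]
 [324. 231. 600. -28. 175.]
 [317. 232. 599. -20. 174.]
 [323. 232. 599. -27. 174.]
 [316. 233. 598. -19. 172.]
 [322. 233. 598. -25. 175.]
 [315. 234. 597. -18. 163.]
 [321. 234. 596. -24. 174.]
 [317. 235. 595. -20. 171.]
 [323. 235. 595. -27. 173.]
 [321. 236. 595. -25. 161.]]
```

View pics/crop1.png

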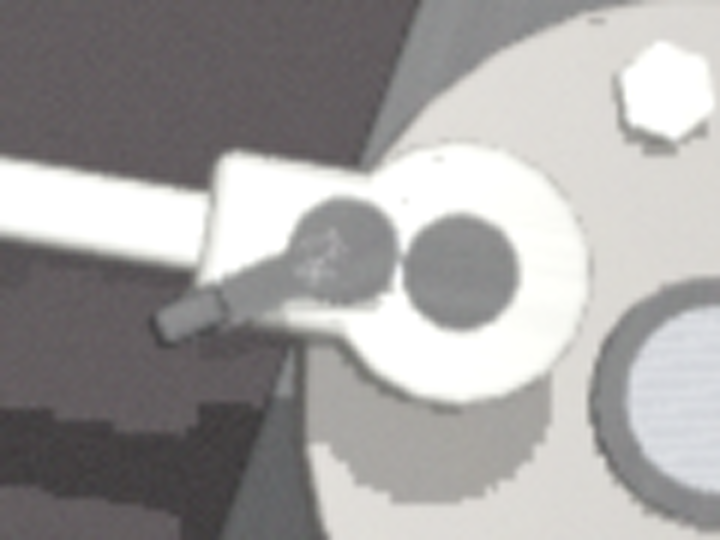

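Head axis is at about (0.610,-0.081) with its top at z 0.150. The handle points at 82° and the tab is at (0.598,-0.024,0.174). All of this matches the given sizes (pivot-to-tab 36 mm against 35 mm).

Run:
```python
from h import *
s=manip.sense(); print(s)
S=dict(np.load('pics/top1.npz')); P=cloud(S)
T=dict(np.load('pics/side1.npz')); Q=cloud(T)
for u,v in[(408,120),(400,170),(345,148),(380,8),(330,128)]: print(u,v,Q[v,u].round(3))
print(P[325,545])
```

```text
{'time_s': 0.1, 'joint_pos': array([-1.33110670e+00,  2.21190674e-01,  1.52746967e+00,  2.73199276e-05,
        1.39468847e+00, -1.26082338e-01]), 'qvel': array([-0.00063387, -0.00093781, -0.002865  ,  0.00013197,  0.00042812,
       -0.00077241]), 'effort': array([ 8.70293115e-04, -4.95946240e+01, -3.88517582e+01,  7.00533134e-02,
        5.16304211e-02, -4.63999083e-05]), 'position': array([ 0.22350031, -0.5834281 ,  0.40373378]), 'tcp_rot': array([-3.13985382e+00, -2.47508903e-04,  3.65766944e-01]), 'force': array([ 0.11903361,  0.52109956, -1.33949899]), 'ft_torque': array([-0.04090388,  0.02851544, -0.02196798]), 'finger_force': 0.0, 'opening': 0.0870176846058955}
408 120 [ 0.476 -0.327  0.172]
400 170 [ 0.466 -0.3    0.061]
345 148 [ 0.625 -0.404  0.007]
380 8 [ 0.714 -0.954  0.186]
330 128 [ 0.698 -0.485  0.002]
[ 0.49204483 -0.30965349  0.11364993]
```

{"op": "carry_out", "data": {
  "increments": [
    {"x": 0,"y": 0,"z": 0.5,"turn": 0,"gripper": 1},
    {"x": 0.3,"y": 0.5,"z": 0.5,"turn": -0.2,"gripper": 1},
    {"x": 0.55,"y": 0.93,"z": 0,"turn": -0.3,"gripper": 1},
    {"x": 0.55,"y": 0.93,"z": 0,"turn": -0.3,"gripper": 1},
    {"x": 0.55,"y": 0.93,"z": 0,"turn": -0.3,"gripper": 1},
    {"x": 0.55,"y": 0.93,"z": 0,"turn": -0.3,"gripper": 1},
    {"x": 0.55,"y": 0.93,"z": 0,"turn": -0.3,"gripper": 1},
    {"x": 0.55,"y": 0.93,"z": 0,"turn": -0.3,"gripper": 1},
    {"x": 0.55,"y": 0.93,"z": 0,"turn": -0.3,"gripper": 1},
    {"x": 0.55,"y": 0.93,"z": 0,"turn": -0.3,"gripper": 1},
    {"x": 0.55,"y": 0.93,"z": 0,"turn": -0.3,"gripper": 1},
    {"x": 0.55,"y": 0.93,"z": 0,"turn": -0.3,"gripper": 1}
  ]
}}

```text
time_s: 1.1
position: [0.3979, -0.2881, 0.4344]
tcp_rot: [-3.141, 0.0, 0.029]
force: [1.6, -0.5, 0.8]
opening: 0.015
finger_force: 0.0
```

{"op": "carry_out", "data": {
  "increments": [
    {"x": 0.55,"y": 0.93,"z": 0,"turn": -0.3,"gripper": 1},
    {"x": 0.55,"y": 0.93,"z": 0,"turn": 0,"gripper": 1},
    {"x": 0.55,"y": 0.93,"z": 0,"turn": 0,"gripper": 1},
    {"x": 0.55,"y": 0.93,"z": 0,"turn": 0,"gripper": 1},
    {"x": 0.55,"y": 0.93,"z": 0,"turn": 0,"gripper": 1},
    {"x": 0.55,"y": 0.93,"z": 0,"turn": 0,"gripper": 1},
    {"x": 0.5,"y": 0.93,"z": 0,"turn": 0,"gripper": 1},
    {"x": 0.5,"y": 0.93,"z": 0,"turn": 0,"gripper": 1},
    {"x": 0.3,"y": 0.5,"z": 0,"turn": 0,"gripper": 1},
    {"x": 0,"y": 0,"z": 0,"turn": 0,"gripper": 1},
    {"x": 0,"y": 0,"z": 0,"turn": 0,"gripper": 1}
  ]
}}

```text
time_s: 2.02
position: [0.5356, -0.0507, 0.4341]
tcp_rot: [3.142, 0.001, 0.002]
force: [0.8, -0.5, -0.0]
opening: 0.0004
finger_force: 0.0
```

{"op": "carry_out", "data": {
  "increments": [
    {"x": 0.4,"y": 0.8,"z": -0.5,"turn": 0,"gripper": 1},
    {"x": 0,"y": 0,"z": -1,"turn": 0,"gripper": 1},
    {"x": 0,"y": 0,"z": -1,"turn": 0,"gripper": 1},
    {"x": 0,"y": 0,"z": -0.55,"turn": 0,"gripper": 1},
    {"x": 0,"y": 0,"z": 0,"turn": 0,"gripper": 1},
    {"x": 0,"y": 0,"z": 0,"turn": 0,"gripper": 1}
  ]
}}

```text
time_s: 2.52
position: [0.5469, -0.0284, 0.3424]
tcp_rot: [-3.141, 0.003, -0.002]
force: [-0.1, -0.5, 0.3]
opening: 0.0007
finger_force: 0.0
```

Run:
```python
from h import *
s=snap('side','side2'); im=s['image'][130:270,210:400,::-1]; cv2.imwrite('pics/crop2.png',cv2.resize(im,None,fx=4,fy=4))
print(manip.sense()['force'],manip.sense()['position'])
```

```text
[ 0.73521732 -0.04490899  0.93534995] [ 0.54758127 -0.02843651  0.34404684]
```

View pics/crop2.png

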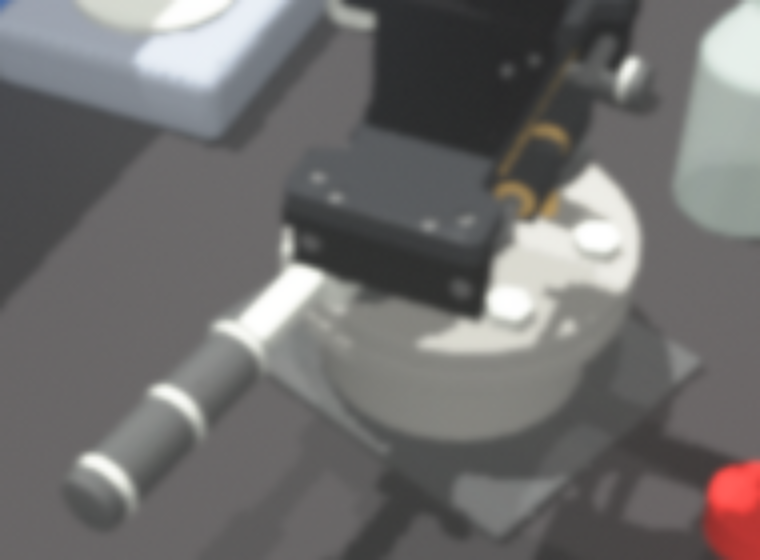

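The gripper body hides the fingers and tab here, and the handle hasn't moved. Now I'll push the tab towards +x.

{"op": "carry_out", "data": {
  "increments": [
    {"x": 0.5,"y": 0,"z": 0,"turn": 0,"gripper": 1},
    {"x": 0.3,"y": 0,"z": 0,"turn": 0,"gripper": 1},
    {"x": 0.3,"y": 0,"z": 0,"turn": 0,"gripper": 1},
    {"x": 0.3,"y": 0,"z": 0,"turn": 0,"gripper": 1},
    {"x": 0.3,"y": 0,"z": 0,"turn": 0,"gripper": 1},
    {"x": 0.2,"y": 0,"z": 0,"turn": 0,"gripper": 1},
    {"x": 0.2,"y": 0,"z": 0,"turn": 0,"gripper": 1},
    {"x": 0.1,"y": 0,"z": 0,"turn": 0,"gripper": 1},
    {"x": 0,"y": 0,"z": 0,"turn": 0,"gripper": 1},
    {"x": 0,"y": 0,"z": 0,"turn": 0,"gripper": 1}
  ]
}}

```text
time_s: 3.4
position: [0.6136, -0.0274, 0.343]
tcp_rot: [-3.141, 0.0, -0.001]
force: [0.5, 0.6, 0.0]
opening: 0.0006
finger_force: 0.0
```

Run:
```python
from h import *
s=snap('wrist','w1'); print(manip.sense()['force'])
```

```text
[ 0.00560287 -1.2101921   0.16928276]
```

View pics/w1.png

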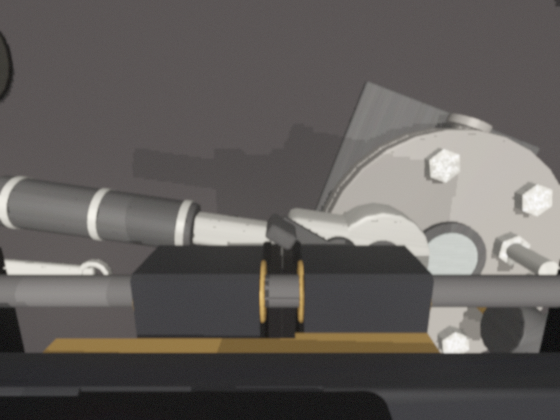

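The wrist view shows the tab at about (282,232), pushed across the handle's middle line with the fingers behind it. I'll push a little further.

{"op": "carry_out", "data": {
  "increments": [
    {"x": 0.1,"y": -0.05,"z": 0,"turn": 0,"gripper": 1},
    {"x": 0.1,"y": -0.05,"z": 0,"turn": 0,"gripper": 1},
    {"x": 0.1,"y": 0,"z": 0,"turn": 0,"gripper": 1},
    {"x": 0,"y": 0,"z": 0,"turn": 0,"gripper": 1},
    {"x": 0,"y": 0,"z": 0,"turn": 0,"gripper": 1}
  ]
}}

```text
time_s: 3.87
position: [0.6225, -0.031, 0.343]
tcp_rot: [3.141, 0.001, -0.001]
force: [-2.6, -3.0, -0.5]
opening: 0.0003
finger_force: 1.8
```

{"op": "carry_out", "data": {
  "increments": [
    {"x": -0.5,"y": 0,"z": 0,"turn": 0,"gripper": 1},
    {"x": -1,"y": 0,"z": 0,"turn": 0,"gripper": 1},
    {"x": -1,"y": 0,"z": 0,"turn": 0,"gripper": 1},
    {"x": -1,"y": 0,"z": 0.5,"turn": 0,"gripper": 1},
    {"x": -1,"y": 0,"z": 1,"turn": 0,"gripper": 1},
    {"x": -1,"y": 0,"z": 1,"turn": 0,"gripper": 1},
    {"x": -0.5,"y": 0.5,"z": 0,"turn": 0,"gripper": 1},
    {"x": 0,"y": 0,"z": 0,"turn": 0,"gripper": 1}
  ]
}}

```text
time_s: 4.53
position: [0.4422, -0.0142, 0.42]
tcp_rot: [-3.141, -0.006, -0.0]
force: [0.2, -0.5, -0.3]
opening: 0.0003
finger_force: 0.0
```

Run:
```python
from h import *
s=snap('top','top2'); P=cloud(s); im=s['image'][170:290,190:410,::-1]; cv2.imwrite('pics/crop3.png',cv2.resize(im,None,fx=3.5,fy=3.5,interpolation=cv2.INTER_CUBIC))
m=(P[...,2]>.166)&(P[...,2]<.178)&(P[...,0]>.58)&(P[...,0]<.67)&(abs(P[...,1]+.03)<.04)
print(m.sum(),P[m].mean(0)); 
m=(P[...,2]>.145)&(P[...,2]<.154)&(P[...,0]>.58)&(P[...,1]>.02)&(P[...,1]<.14); print(m.sum(),P[m].mean(0),np.degrees(np.arctan2(*(P[m].mean(0)-[.61,-.081,0])[1::-1])))
```

```text
82 [ 0.63925559 -0.03211667  0.1721384 ]
1559 [0.64027865 0.07277687 0.14901527] 78.86096003208527
```

View pics/crop3.png

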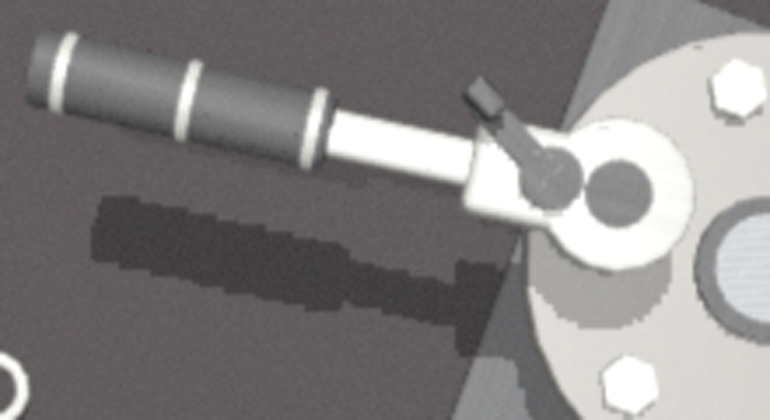

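The lever is over: the tab is now at (0.639,-0.032), 33° to the left of the handle's line. The handle is at about 79°. Next I'll go to the +x side of the grip.

{"op": "carry_out", "data": {
  "increments": [
    {"x": 1,"y": 0.3,"z": 0,"turn": -0.2,"gripper": 1},
    {"x": 1,"y": 0.3,"z": 0,"turn": -0.2,"gripper": 1},
    {"x": 1,"y": 0.3,"z": 0,"turn": -0.2,"gripper": 1},
    {"x": 1,"y": 0.3,"z": 0,"turn": -0.2,"gripper": 1},
    {"x": 1,"y": 0.3,"z": 0,"turn": -0.2,"gripper": 1},
    {"x": 1,"y": 0.3,"z": 0,"turn": -0.2,"gripper": 1},
    {"x": 1,"y": 0.3,"z": 0,"turn": -0.2,"gripper": 1},
    {"x": 1,"y": 0.3,"z": 0,"turn": -0.2,"gripper": 1},
    {"x": 0,"y": 0,"z": 0,"turn": -0.2,"gripper": 1},
    {"x": 0,"y": 0,"z": 0,"turn": 0,"gripper": 1},
    {"x": 0,"y": 0,"z": 0,"turn": 0,"gripper": 1}
  ]
}}

```text
time_s: 5.5
position: [0.6838, 0.0565, 0.4154]
tcp_rot: [3.141, 0.002, -0.188]
force: [0.3, -0.7, 0.0]
opening: 0.0002
finger_force: 0.0
```

{"op": "carry_out", "data": {
  "increments": [
    {"x": 0,"y": 0,"z": -1,"turn": 0,"gripper": 1},
    {"x": 0,"y": 0,"z": -1,"turn": 0,"gripper": 1},
    {"x": 0,"y": 0,"z": -1,"turn": 0,"gripper": 1},
    {"x": 0,"y": 0,"z": -0.8,"turn": 0,"gripper": 1},
    {"x": 0,"y": 0,"z": 0,"turn": 0,"gripper": 1},
    {"x": 0,"y": 0,"z": 0,"turn": 0,"gripper": 1}
  ]
}}

```text
time_s: 6.0
position: [0.6825, 0.0562, 0.3023]
tcp_rot: [3.141, 0.003, -0.189]
force: [-1.1, -0.5, 0.9]
opening: 0.0007
finger_force: 0.0
```

Run:
```python
from h import *
print(manip.sense()['position'])
p=None
for t in [79,85,90,95,100,105,110,115,120,125,130,135,140,145,150]:
    a=np.radians(t); q=np.array([.61,-.081])+.15*np.array([np.cos(a),np.sin(a)])+.024*np.array([np.sin(a),-np.cos(a)])
    print(t,q.round(4), None if p is None else ((q-p)/.03).round(2)); p=q
```

```text
[0.68249048 0.05618663 0.30231843]
79 [0.6622 0.0617] None
85 [0.647  0.0663] [-0.51  0.16]
90 [0.634 0.069] [-0.43  0.09]
95 [0.6208 0.0705] [-0.44  0.05]
100 [0.6076 0.0709] [-0.44  0.01]
105 [0.5944 0.0701] [-0.44 -0.03]
110 [0.5812 0.0682] [-0.44 -0.06]
115 [0.5684 0.0651] [-0.43 -0.1 ]
120 [0.5558 0.0609] [-0.42 -0.14]
125 [0.5436 0.0556] [-0.41 -0.18]
130 [0.532  0.0493] [-0.39 -0.21]
135 [0.5209 0.042 ] [-0.37 -0.24]
140 [0.5105 0.0338] [-0.35 -0.27]
145 [0.5009 0.0247] [-0.32 -0.3 ]
150 [0.4921 0.0148] [-0.29 -0.33]
```

{"op": "carry_out", "data": {
  "increments": [
    {"x": -0.5,"y": 0.15,"z": 0,"turn": 0,"gripper": 1},
    {"x": -0.3,"y": 0.1,"z": 0,"turn": 0.3,"gripper": 1},
    {"x": -0.4,"y": 0.15,"z": 0,"turn": 0.8,"gripper": 1},
    {"x": -0.44,"y": 0.09,"z": 0,"turn": 0.8,"gripper": 1},
    {"x": -0.44,"y": 0.05,"z": 0,"turn": 0.83,"gripper": 1},
    {"x": -0.44,"y": 0.01,"z": 0,"turn": 0.83,"gripper": 1},
    {"x": -0.44,"y": -0.03,"z": 0,"turn": 0.83,"gripper": 1},
    {"x": -0.44,"y": -0.06,"z": 0,"turn": 0.83,"gripper": 1},
    {"x": -0.43,"y": -0.1,"z": 0,"turn": 0.83,"gripper": 1}
  ]
}}

```text
time_s: 6.75
position: [0.5694, 0.068, 0.3073]
tcp_rot: [3.14, -0.008, 0.449]
force: [2.3, 4.2, -0.3]
opening: 0.0005
finger_force: 2.0
```

{"op": "carry_out", "data": {
  "increments": [
    {"x": -0.42,"y": -0.14,"z": -0.1,"turn": 0.83,"gripper": 1},
    {"x": -0.41,"y": -0.18,"z": 0,"turn": 0.83,"gripper": 1},
    {"x": -0.39,"y": -0.21,"z": 0,"turn": 0.83,"gripper": 1},
    {"x": -0.37,"y": -0.24,"z": 0,"turn": 0.83,"gripper": 1},
    {"x": -0.35,"y": -0.27,"z": 0,"turn": 0.83,"gripper": 1},
    {"x": -0.32,"y": -0.3,"z": 0,"turn": 0.83,"gripper": 1},
    {"x": -0.29,"y": -0.33,"z": 0,"turn": 0.83,"gripper": 1},
    {"x": 0,"y": 0,"z": 0,"turn": 0,"gripper": 1},
    {"x": 0,"y": 0,"z": 0,"turn": 0,"gripper": 1},
    {"x": 0,"y": 0,"z": 0,"turn": 0,"gripper": 1}
  ]
}}

```text
time_s: 7.58
position: [0.4932, 0.0173, 0.3023]
tcp_rot: [3.138, -0.002, 1.05]
force: [0.6, 0.9, 0.5]
opening: 0.0007
finger_force: 0.5
```

{"op": "carry_out", "data": {
  "increments": [
    {"x": 0.3,"y": 0.5,"z": 0,"turn": 0,"gripper": 1},
    {"x": 0.3,"y": 0.5,"z": 0,"turn": 0,"gripper": 1},
    {"x": 0,"y": 0,"z": 1,"turn": 0,"gripper": 1},
    {"x": 0,"y": 0,"z": 1,"turn": 0,"gripper": 1},
    {"x": 0,"y": 0,"z": 1,"turn": 0,"gripper": 1},
    {"x": 0,"y": 0.5,"z": 1,"turn": 0,"gripper": 1},
    {"x": 0,"y": 1,"z": 0,"turn": 0,"gripper": 1},
    {"x": 0,"y": 1,"z": 0,"turn": 0,"gripper": 1},
    {"x": 0,"y": 1,"z": 0,"turn": 0,"gripper": 1},
    {"x": 0,"y": 1,"z": 0,"turn": 0,"gripper": 1},
    {"x": 0,"y": 0,"z": 0,"turn": 0,"gripper": 1},
    {"x": 0,"y": 0,"z": 0,"turn": 0,"gripper": 1}
  ]
}}

```text
time_s: 8.58
position: [0.5103, 0.1839, 0.4203]
tcp_rot: [3.141, 0.0, 1.055]
force: [0.7, 0.0, -0.4]
opening: 0.0005
finger_force: 0.0
```

Run:
```python
from h import *
s=snap('top','top3'); P=cloud(s); print(manip.sense()['force'])
for z0,z1 in((.166,.178),):
  m=(P[...,2]>z0)&(P[...,2]<z1)&(abs(P[...,0]-.6)<.08)&(abs(P[...,1]+.05)<.06); print(m.sum(),P[m].mean(0))
```

```text
[-0.481422    0.42615077  0.51990616]
84 [ 0.57522228 -0.03533177  0.1722716 ]
```

View pics/top3.png

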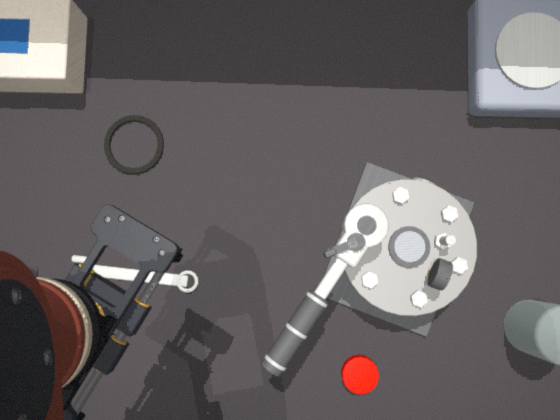

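The handle now lies along (367,225)–(275,365), about 147°. That is a swing of about 67°, so the bolt has turned about 0.95 rad. The tab is still about 32° to the loosening side, and the arm is clear.

```bash
python3 -c "
from cell import manip
print(manip.close_job())"
```

```text
the job is handed in; nothing more can be done
None
```

I flipped the lever to the loosening side and swung the handle anticlockwise, which by camera estimate turned the bolt about 0.95 rad loose. I then backed the arm clear and handed the job in at about 9 s; no verdict came back.

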